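# Tip the drained loaf tins onto their bases

### The job

Two loaf tins were left standing on end to drain. With the fingertips gently push each one over, from its open side, so that it tips over where it stands and comes to rest on its base with the mouth up, ready for filling. Push only: do not grip or lift the tins or shove them along the table, and leave the third tin, which already sits on its base, and all the small things where they are.

Things in the scene. Friction and masses are not known exactly. Their poses are not given: they have to be found in the camera images.
- long_tin: bare-metal straight loaf tin, loose, ~0.32 kg, 170 x 100, 75 deep, wall 2.5 mm, one 170 x 100 side open. Starts standing on one end, 170 tall. Origin: centre of that end, on the table. Axes: z up along its length, +x out of the closed base (the way it must fall), -x out of the mouth, y across the 100. Base face at x = +37.5, mouth rim at x = -37.5. Once it sits on its base, x points down
- short_tin: bare-metal straight loaf tin, loose, ~0.24 kg, 140 x 85, 65 deep, wall 2.5 mm, one 140 x 85 side open. Starts standing on one end, 140 tall. Origin: centre of that end, on the table. Axes: z up along its length, +x out of the closed base (the way it must fall), -x out of the mouth, y across the 85. Base face at x = +32.5, mouth rim at x = -32.5. Once it sits on its base, x points down
- long_tin_foot (a point): middle of the bottom edge on the base side of long_tin, on the table: the edge about which it tips. A push under 2 N near the top end tips it; leaned about 25 degrees it falls on by itself. Table is free for 60 mm before the mouth and for the whole tin beyond the base
- short_tin_foot (a point): middle of the bottom edge on the base side of short_tin, on the table: the edge about which it tips. A push under 2 N near the top end tips it; leaned about 25 degrees it falls on by itself. Table is free for 60 mm before the mouth and for the whole tin beyond the base
- flat_tin: third bare-metal loaf tin, loose, 140 long, 85 wide, 65 high, already sitting on its base, mouth up, in the middle beyond the tins; origin centre of its underside, x along its length; leave it
- gel_bottle: small squeeze bottle with cone cap, 33 across, 116 tall, beside the long tin; origin centre of underside; leave it
- macaron: macaron, 42 across, 25 tall, on the other side of the long tin; origin centre of underside; leave it
- star_nozzle: steel piping nozzle, cone 30 across, 42 tall, beside the short tin; origin centre of underside; leave it
- sprinkle_jar: round sprinkle jar with lid, 42 across, 56 tall, on the other side of the short tin; origin centre of underside; leave it
- ring_cutter: round steel pastry cutter ring, 64 across, 33 tall, in the middle before the tins; origin centre of underside; leave it
Things that resemble listed ones, but are neither listed nor needed, are in the scene too. What is shaped like the short_tin but turquoise is not meant.

How it is judged:
By the outcome, as a careful person would: the job done as asked, in the order asked, and still so for the second after the job is handed in, with the robot touching nothing.
It also fails if it takes over 48 s, if anything falls off the work surface, if the arm or the gripper's body presses on something with over 40 N, if the wrist force passes 120 N, or if a joint passes its speed limit or range.

### The arm

A 6-joint arm with a two-finger parallel gripper is mounted at the origin on a cart in front of the work surface, level with it; the furniture and walls round the work are solid. World frame = base frame: x ahead of the robot, y to its left, z up, the work surface at z = 0. Lengths are in m, angles in rad, forces in N, time in s.
With the tool pointing down it reaches from about 0.425 to 0.95 m from the base axis. Payload 3.5 kg.
Tool frame: the origin (TCP) lies at the very end of the fingers, on their centre line; the grasp point (between the pads) lies 19 mm behind it; z points along the fingers, y is the line along which they close (so a half turn about z gives the same grasp; the last joint's range is limited). The gripper opens to 85 mm and grips with 20 to 120 N. Pads are 22 mm wide; open, the fingers measure 114 mm over their backs; the gripper's body (76 mm by 85 mm) begins 54 mm behind the grasp point. The pads swing forward as they close: fully open they stand 13 mm farther back than shut.
Start: joints at [1.159, 0.286, 1.577, -0, 1.279, -0.15], TCP at [0.175, 0.652, 0.231] pointing down, gripper open.
Joint ranges: [-2.77, 2.77], [-0.9, 2.22], [0.21, 2.48], [-1.53, 4.67], [0.24, 2.81], [-2.84, 2.84]. Speed limits (rad/s): [2.79, 2.79, 3.14, 3.14, 3.14, 3.14].

### API

Orientations are given as a unit quaternion [x, y, z, w].
In Python, from plant import get_state, read_camera, sign_off, recognise gives the robot as it stands.
- The arm moves only by the tool arm_command, never from a script. Its argument "steps" is a list of rows, each an object with "translation": the shift along the tool's x, y, z scaled (see below), a list of three; "twist": the turn, a rotation vector about the tool's x, y, z scaled (see below), a list of three; "fingers": the opening, from -1 (shut) to 1 (fully open). In form: [{"translation": [x, y, z], "twist": [rx, ry, rz], "fingers": fingers}, ...]. A call has 1 to 5 rows; each row is the pose to reach, as a shift and turn from the pose commanded when the call began, along the tool's axes at that moment; what a row does not reach only later rows make up. The controller multiplies each number of a shift by 75 cm and each number of a turn by 60 degrees. A row lasts 1/8 s, in which the tool goes at most 62.5 mm and 10.7 degrees, less where a joint would pass 70% of its speed; a pose out of reach is approached as far as the arm can. A call with a number of a shift or a turn outside -1 to 1 is refused whole. A call with a gripper value outside its range is refused whole. The fingers move at their own pace and stop on an object; "grip_force" is the grip in N (left out, the last holds). Time passes only in rows, so rows that repeat a pose let the fingers close. It gives the time, the measured TCP pose, the force, the opening and the grip force at its end, in the units of the state.
- get_state(): the state, without advancing time (a new reading comes with each control period).
- read_camera(name): name is "side" or "top" or "wrist"; returns a dict with "pixels" (480x640x3 uint8, red, green, blue), "K" (3x3 intrinsics, pixels), "R" (3x3) and "t" (3): a world point X has camera coordinates R X + t; the wrist camera has in their place "T_tool_cam" (4x4, takes a point from camera to tool coordinates, whose origin is the TCP and whose axes are the flange's). Camera axes: x right, y down, z forward; pixel columns grow to the right and rows downward; lengths in m; the calibration is good to about 2 mm. A picture is of the moment at which its call begins: read the wrist's pose just before it. There is no depth.
- sign_off(): hands the job in; it is judged then, once.
Trained networks look in a picture, given as the dict that the camera call returned (one of the last four; its "shot" number tells which), for a name from the list of things; names that differ only in an ending like _2 or _b are one class to them, and where a whole thing is asked for, a point or a joint stands for the part that bears it (a point fixed in the world has none). Each returns a list of dicts, best first, with "conf" (0 to 1); they miss things now and then, are a little off and sometimes report something else, mostly with a low value. They report only what shows in the picture. A call takes as long as a camera call. They do not tell look-alikes from the thing itself.
- recognise(picture, query): "point" ([row, column] in pixels, amid what is visible of it).
The state is a dict: "time": time; "qpos": joint angles; "dq": joint speeds; "joint_efforts": joint torques, N m; "eef_pos": TCP position; "tcp_rot": TCP orientation; "contact_force": force on the tool from outside, world axes, zero at the start; "wrist_torque": the same for the moment, N m; "opening": opening from 0.0 (shut) to 1.0 (fully open); "finger_force": force on a finger pad.
Only numpy, scipy, OpenCV 4.12 (cv2) and the standard library are available. Lean on these libraries where they do the work, as an engineer would, in place of code of your own. Each camera call takes 0.05 s, during which the arm holds its last target. There are 200 camera calls.

## Working session

There is one attempt and no reset: what is moved stays moved. The work goes in short steps, Python scripts to look and compute and a tool call to move; the robot and the scene stay as the last step left them, time stands still between calls to the robot, and variables do not carry over. Pictures are saved under pics/ and viewed, at most 10 in all, crops included, and the job is handed in when it is done.

Besides the shell and the picture viewer there is one more tool, called after "Request:" in YAML: its name, and indented under it one key for each argument. arm_command: Moves the arm, as the interface text tells. Shifts and turns lie within -1 to 1; 1 stands for 75 cm of shift or 60 degrees of turn. Its arguments: {"type":"object","properties":{"steps":{"type":"array"},"grip_force":{"type":"number"}},"required":["steps"]}

```bash
mkdir -p pics
cat > h.py <<'E'
import numpy as np, cv2
from plant import get_state, read_camera, sign_off, recognise
def ray(p,row,col):
    d=np.linalg.inv(p["K"])@[col,row,1]; R=np.array(p["R"]);return -R.T@p["t"], R.T@d
def onz(p,row,col,z=0):
    o,d=ray(p,row,col); return o+d*(z-o[2])/d[2]
def save(p,n): cv2.imwrite(f"pics/{n}.png",cv2.cvtColor(np.ascontiguousarray(p["pixels"]),cv2.COLOR_RGB2BGR))
E
python3 - <<'E'
from h import *
np.set_printoptions(precision=3,suppress=True)
for c in("top","side"):
    p=read_camera(c); save(p,c+"0"); print(c,-np.array(p["R"]).T@p["t"])
    for q in("long_tin","short_tin","flat_tin","gel_bottle","macaron","star_nozzle","sprinkle_jar","ring_cutter"):
        print(q,[(np.round(r["point"]),round(r["conf"],2),onz(p,*r["point"],.0)[:2]) for r in recognise(p,q)])
s=get_state();print(s["time"],s["eef_pos"],s["tcp_rot"],s["contact_force"])
E
```

```text
top [ 0.172 -0.099  1.066]
long_tin [(array([318., 420.]), 0.84, array([ 0.507, -0.244]))]
short_tin [(array([245., 192.]), 0.76, array([0.507, 0.276])), (array([178., 157.]), 0.76, array([0.636, 0.42 ]))]
flat_tin [(array([166., 348.]), 0.63, array([0.812, 0.005]))]
gel_bottle [(array([298., 360.]), 0.67, array([ 0.508, -0.112]))]
macaron [(array([350., 468.]), 0.7, array([ 0.472, -0.352]))]
star_nozzle [(array([206., 202.]), 0.63, array([0.603, 0.292])), (array([317., 421.]), 0.61, array([ 0.509, -0.245])), (array([300., 360.]), 0.23, array([ 0.504, -0.112]))]
sprinkle_jar [(array([302., 187.]), 0.86, array([0.384, 0.233]))]
ring_cutter [(array([319., 420.]), 0.65, array([ 0.504, -0.243])), (array([330., 294.]), 0.61, array([ 0.397, -0.001]))]
side [0.269 0.958 0.753]
long_tin []
short_tin [(array([319., 324.]), 0.89, array([0.51, 0.17])), (array([369., 231.]), 0.61, array([0.63 , 0.338])), (array([184., 381.]), 0.51, array([ 0.515, -0.384]))]
flat_tin [(array([233., 222.]), 0.78, array([ 0.824, -0.049]))]
gel_bottle []
macaron []
star_nozzle [(array([348., 264.]), 0.64, array([0.593, 0.274]))]
sprinkle_jar [(array([341., 387.]), 0.9, array([0.382, 0.195]))]
ring_cutter [(array([265., 412.]), 0.8, array([ 0.376, -0.049]))]
0.9 [0.175 0.652 0.231] [0.131 0.991 0.    0.   ] [-0.47   0.351  1.039]
```

View pics/top0.png

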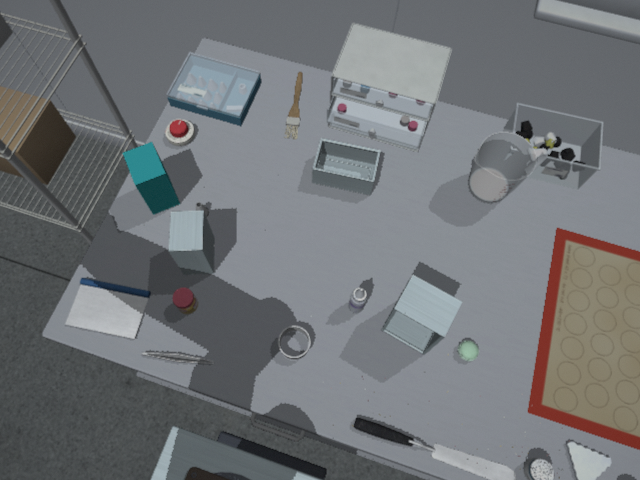

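View pics/side0.png

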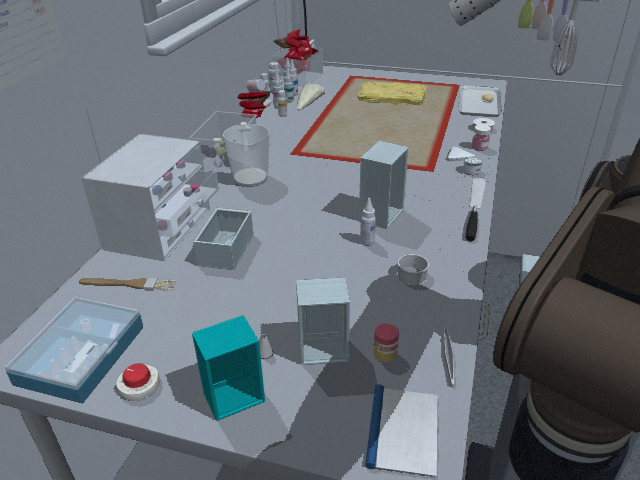

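The top view shows the long tin's end at about (row 305, col 428), the short tin at (240, 190), and the turquoise decoy at (178, 155). In the side view the short tin's mouth faces the camera at (325, 325). I need enlarged views to see the openings and corners.

Run:
```python
import cv2,numpy as np
t=cv2.imread("pics/top0.png");s=cv2.imread("pics/side0.png")
f=lambda im,r,c:cv2.resize(im[r:r+100,c:c+130],(390,300),interpolation=cv2.INTER_CUBIC)
cv2.imwrite("pics/crop.png",np.vstack([np.hstack([f(t,260,360),f(t,190,130)]),np.hstack([f(s,135,320),f(s,270,260)])]))
```

```text
(no output)
```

View pics/crop.png

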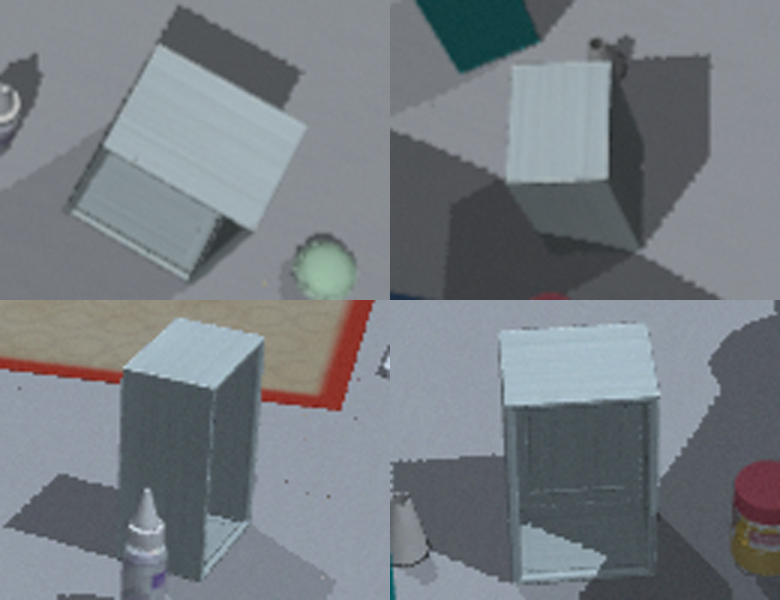

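The long tin's mouth faces the robot side (lower left in the top view), so it falls away. The short tin's mouth faces the side camera (+y, left in the top view), so it falls toward −y. I'll fit the poses from the corner pixels.

```bash
cat > fit.py <<'E'
from h import *
from scipy.optimize import least_squares
np.set_printoptions(precision=4,suppress=True)
P={c:read_camera(c) for c in("top","side")}
def proj(p,X):
    q=(np.array(p["R"])@X.T).T+p["t"]; q=(np.array(p["K"])@q.T).T; return q[:,:2]/q[:,2:]
# local corners (x sign, y sign, z sign); pixel (col,row)
D={"long":((.075,.1,.17),(.45,-.21,-.5),
 {"top":[((1,1,1),(413.3,275)),((1,-1,1),(461.7,302.3)),((-1,-1,1),(444,336.7)),((-1,1,1),(395.3,308.7))],
  "side":[((1,-1,1),(381,141.3)),((-1,-1,1),(407.7,148.3)),((-1,1,1),(390.7,164.3)),((1,1,1),(360.7,157.7)),((-1,1,0),(386.7,228.3)),((-1,-1,0),(402.7,210.3))]}),
"short":((.065,.085,.14),(.49,.23,-1.6),
 {"top":[((-1,1,1),(170.7,211.7)),((1,1,1),(203,210.7)),((1,-1,1),(202.7,250.7)),((-1,-1,1),(168.3,250.7))],
  "side":[((-1,1,1),(298.7,305)),((-1,-1,1),(349,302.3)),((1,1,1),(297.3,280)),((1,-1,1),(345,278.3)),((-1,1,0),(303.3,364)),((-1,-1,0),(348,361.3))]})}
def world(s,v,dim):
    c,sn=np.cos(v[2]),np.sin(v[2]); s=np.array(s,float)
    l=s*[dim[0]/2,dim[1]/2,dim[2]]
    return np.c_[v[0]+c*l[:,0]-sn*l[:,1],v[1]+sn*l[:,0]+c*l[:,1],l[:,2]]
for n,(dim,g,o) in D.items():
    def f(v): return np.concatenate([(proj(P[c],world([a for a,_ in L],v,dim))-[b for _,b in L]).ravel() for c,L in o.items()])
    best=least_squares(f,g,loss="soft_l1")
    v=best.x; print(n,v,np.degrees(v[2]),"rms",np.sqrt((f(v)**2).mean())); print(f(v).reshape(-1,2).round(1).tolist())
    ux=np.array([np.cos(v[2]),np.sin(v[2])]); print("ux",ux,"mouth ctr",v[:2]-ux*dim[0]/2,"far end",v[:2]+ux*(dim[0]/2+dim[2]))
E
python3 fit.py
```

```text
long [ 0.481  -0.2286 -0.2352] -13.477972145916654 rms 0.986804055378116
[[-0.5, -1.2], [0.9, -0.4], [0.1, 0.7], [-1.9, -1.0], [-1.1, -1.2], [1.6, -1.6], [0.5, -0.1], [-0.1, -0.9], [0.2, 0.8], [1.3, -0.7]]
ux [ 0.9725 -0.2331] mouth ctr [ 0.4445 -0.2199] far end [ 0.6828 -0.277 ]
short [ 0.487   0.249  -1.2028] -68.91318287342072 rms 0.9406891946563105
[[-0.2, -0.3], [0.5, -0.5], [-0.7, -0.7], [-0.4, 0.7], [-0.5, -0.5], [1.5, -0.9], [-0.7, -0.5], [1.1, -1.6], [-2.2, 0.9], [1.1, 0.5]]
ux [ 0.3598 -0.933 ] mouth ctr [0.4753 0.2794] far end [0.5491 0.0881]
```

Request:
arm_command:
  steps:
    - {"translation":[-0.08,-0.054,0],"twist":[0,0,0.15],"fingers":-0.4}
    - {"translation":[-0.16,-0.108,0],"twist":[0,0,0.3],"fingers":-0.4}
    - {"translation":[-0.24,-0.161,0],"twist":[0,0,0.45],"fingers":-0.4}
    - {"translation":[-0.32,-0.215,0],"twist":[0,0,0.6],"fingers":-0.4}
    - {"translation":[-0.4,-0.27,0],"twist":[0,0,0.75],"fingers":-0.4}

```text
time: 1.62
eef_pos: [0.3809, 0.4147, 0.2317]
tcp_rot: [0.502, 0.865, 0.0, 0.0]
contact_force: [0.1, 0.2, -0.9]
opening: 0.301
finger_force: 0.0
```

```bash
cat > w.py <<'E'
from h import *
import sys
from scipy.spatial.transform import Rotation as R
# args: goal x y z yaw_deg(tool x) -> units in tool axes
g=np.array(list(map(float,sys.argv[1:4]))); yaw=np.radians(float(sys.argv[4]))
s=get_state(); r=R.from_quat(s["tcp_rot"])
G=R.from_matrix(np.array([[np.cos(yaw),np.sin(yaw),0],[np.sin(yaw),-np.cos(yaw),0],[0,0,-1]]))
print("t",round(s["time"],2),"pos",np.round(s["eef_pos"],4),"F",np.round(s["contact_force"],2),"open",s["opening"])
print("trans",np.round(r.inv().apply(g-s["eef_pos"])/.75,4),"twist",np.round((r.inv()*G).as_rotvec()/np.radians(60),3),"q",np.round(s["qpos"],2))
E
python3 w.py 0.457 0.326 0.20 111.1
```

```text
t 1.62 pos [0.3809 0.4147 0.2317] F [ 0.07  0.2  -0.91] open 0.30092541511904286
trans [-0.153   0.0295  0.0423] twist [ 0.001 -0.     0.144] q [ 0.65  0.04  1.86 -0.    1.25  0.13]
```

Request:
arm_command:
  steps:
    - {"translation":[-0.08,0.015,0.0],"twist":[0,0,0.144],"fingers":-0.4}
    - {"translation":[-0.153,0.03,0.0],"twist":[0,0,0.144],"fingers":-0.4}
    - {"translation":[-0.153,0.03,0.04],"twist":[0,0,0.144],"fingers":-0.4}
    - {"translation":[-0.153,0.03,0.1],"twist":[0,0,0.144],"fingers":-0.4}
    - {"translation":[-0.153,0.03,0.156],"twist":[0,0,0.144],"fingers":-0.4}

```text
time: 2.25
eef_pos: [0.457, 0.3278, 0.1134]
tcp_rot: [0.564, 0.826, 0.0, 0.0]
contact_force: [0.3, -0.1, -0.8]
opening: 0.298
finger_force: 0.0
```

```bash
python3 w.py 0.457 0.326 0.115 111.1
python3 - <<'E'
from h import *
p=read_camera("side");save(p,"side1");t=read_camera("top")
a=p["pixels"][180:430,190:440];b=t["pixels"][130:330,100:300]
o=np.hstack([cv2.resize(a,(400,400)),cv2.resize(b,(400,400))]);cv2.imwrite("pics/c1.png",o[:,:,::-1])
E
```

```text
t 2.25 pos [0.457  0.3278 0.1134] F [ 0.28 -0.12 -0.76] open 0.2980631675840445
trans [-0.0023 -0.0008 -0.0021] twist [ 0.001 -0.     0.004] q [0.44 0.17 1.95 0.   1.02 0.07]
```

View pics/c1.png

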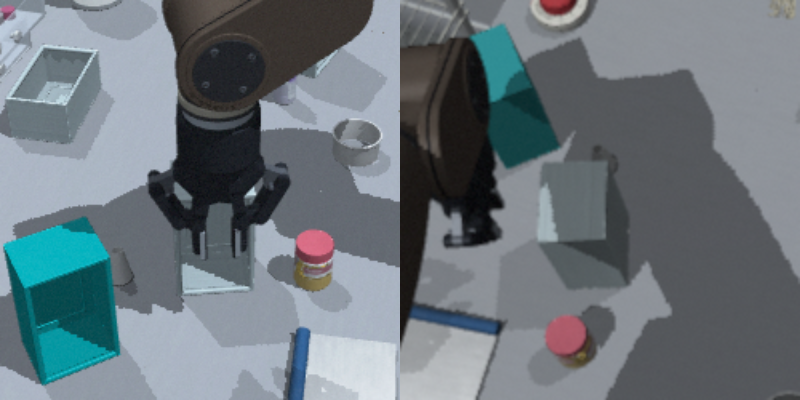

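The fingers are centred in front of the short tin's mouth and clear of its neighbours. I'll push along −tool x, approaching first.

Request:
arm_command:
  steps:
    - {"translation":[-0.012,0,0],"twist":[0,0,0],"fingers":-0.4}
    - {"translation":[-0.024,0,0],"twist":[0,0,0],"fingers":-0.4}
    - {"translation":[-0.034,0,0],"twist":[0,0,0],"fingers":-0.4}
    - {"translation":[-0.04,0,0],"twist":[0,0,0],"fingers":-0.4}
    - {"translation":[-0.046,0,0],"twist":[0,0,0],"fingers":-0.4}

```text
time: 2.98
eef_pos: [0.4695, 0.2957, 0.1148]
tcp_rot: [0.564, 0.826, 0.0, 0.0]
contact_force: [-0.8, -0.8, 0.2]
opening: 0.299
finger_force: 0.0
```

Request:
arm_command:
  steps:
    - {"translation":[-0.006,0,0],"twist":[0,0,0],"fingers":-0.4}
    - {"translation":[-0.012,0,0],"twist":[0,0,0],"fingers":-0.4}
    - {"translation":[-0.018,0,0],"twist":[0,0,0],"fingers":-0.4}
    - {"translation":[-0.024,0,0],"twist":[0,0,0],"fingers":-0.4}
    - {"translation":[-0.03,0,0],"twist":[0,0,0],"fingers":-0.4}

```text
time: 3.6
eef_pos: [0.4775, 0.2748, 0.1143]
tcp_rot: [0.564, 0.826, 0.0, 0.0]
contact_force: [0.2, 0.0, -0.0]
opening: 0.296
finger_force: 0.1
```

Run:
```python
from h import *
s=get_state();print(s["time"],s["eef_pos"],s["contact_force"])
p=read_camera("side");t=read_camera("top")
a=p["pixels"][180:430,190:440];b=t["pixels"][130:330,100:300]
o=np.hstack([cv2.resize(a,(400,400)),cv2.resize(b,(400,400))]);cv2.imwrite("pics/c2.png",o[:,:,::-1])
```

```text
3.6 [0.47751503 0.27477886 0.11432731] [ 0.24665678  0.0073531  -0.0100663 ]
```

View pics/c2.png

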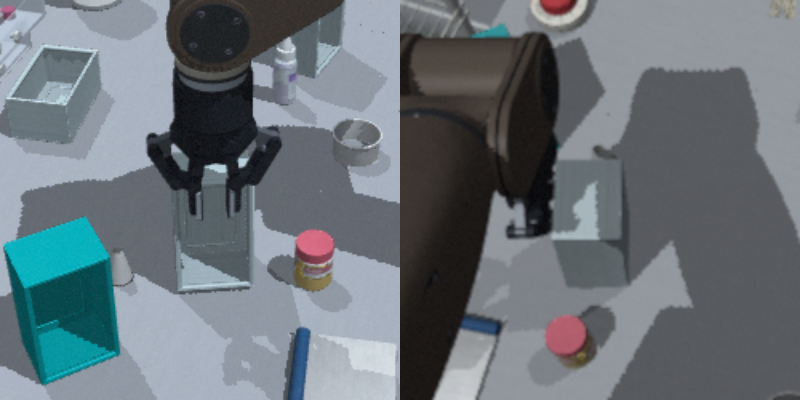

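The tin is tilting about its foot without sliding. I'll keep pushing slowly.

Request:
arm_command:
  steps:
    - {"translation":[-0.006,0,0],"twist":[0,0,0],"fingers":-0.4}
    - {"translation":[-0.012,0,0],"twist":[0,0,0],"fingers":-0.4}
    - {"translation":[-0.018,0,0],"twist":[0,0,0],"fingers":-0.4}
    - {"translation":[-0.024,0,0],"twist":[0,0,0],"fingers":-0.4}
    - {"translation":[-0.03,0,0],"twist":[0,0,0],"fingers":-0.4}

```text
time: 4.32
eef_pos: [0.4857, 0.2537, 0.1143]
tcp_rot: [0.564, 0.826, -0.0, 0.0]
contact_force: [-0.3, -0.1, 0.0]
opening: 0.3
finger_force: 0.0
```

Request:
arm_command:
  steps:
    - {"translation":[-0.006,0,0],"twist":[0,0,0],"fingers":-0.4}
    - {"translation":[-0.012,0,0],"twist":[0,0,0],"fingers":-0.4}
    - {"translation":[-0.018,0,0],"twist":[0,0,0],"fingers":-0.4}
    - {"translation":[-0.024,0,0],"twist":[0,0,0],"fingers":-0.4}
    - {"translation":[-0.03,0,0],"twist":[0,0,0],"fingers":-0.4}

```text
time: 4.95
eef_pos: [0.4938, 0.2328, 0.1142]
tcp_rot: [0.564, 0.826, -0.0, -0.0]
contact_force: [0.5, -0.6, 0.4]
opening: 0.299
finger_force: 0.0
```

Run:
```python
from h import *
s=get_state();print(s["time"],s["eef_pos"],s["contact_force"])
p=read_camera("side");t=read_camera("top")
a=p["pixels"][180:430,190:440];b=t["pixels"][130:330,100:300]
o=np.hstack([cv2.resize(a,(400,400)),cv2.resize(b,(400,400))]);cv2.imwrite("pics/c3.png",o[:,:,::-1])
```

```text
4.95 [0.49383779 0.23280602 0.11421976] [ 0.48385811 -0.61087052  0.41108307]
```

View pics/c3.png

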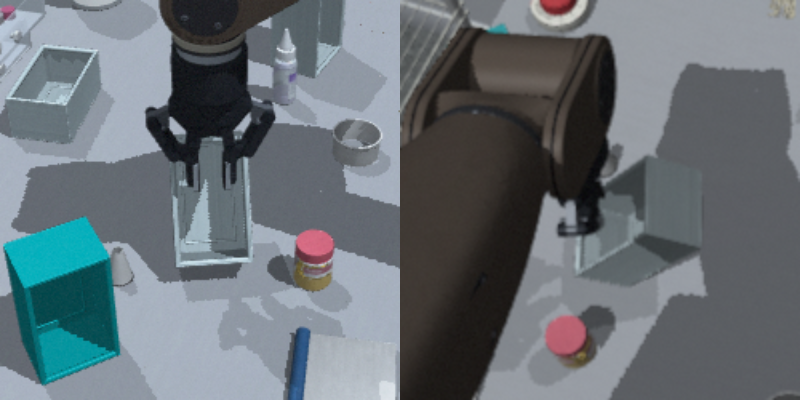

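The short tin now leans well over and is probably falling. I'll nudge a little more, then wait and look.

Request:
arm_command:
  steps:
    - {"translation":[-0.005,0,0],"twist":[0,0,0],"fingers":-0.4}
    - {"translation":[-0.01,0,0],"twist":[0,0,0],"fingers":-0.4}
    - {"translation":[-0.01,0,0],"twist":[0,0,0],"fingers":-0.4}
    - {"translation":[-0.01,0,0],"twist":[0,0,0],"fingers":-0.4}
    - {"translation":[-0.01,0,0],"twist":[0,0,0],"fingers":-0.4}

```text
time: 5.68
eef_pos: [0.4965, 0.2262, 0.1143]
tcp_rot: [0.564, 0.826, 0.0, -0.0]
contact_force: [0.2, 0.6, -0.3]
opening: 0.298
finger_force: 0.0
```

```bash
python3 - <<'E'
from h import *
p=read_camera("side");t=read_camera("top")
a=p["pixels"][180:430,190:440];b=t["pixels"][130:330,100:300]
o=np.hstack([cv2.resize(a,(400,400)),cv2.resize(b,(400,400))]);cv2.imwrite("pics/c4.png",o[:,:,::-1])
E
python3 w.py 0.394 -0.208 0.28 166.5
```

```text
t 5.78 pos [0.4965 0.2262 0.1143] F [-0.21 -0.51  0.34] open 0.29668840043718625
trans [-0.4894 -0.3382 -0.2209] twist [ 0.    -0.    -0.919] q [ 0.24  0.13  1.99  0.    1.02 -0.13]
```

View pics/c4.png

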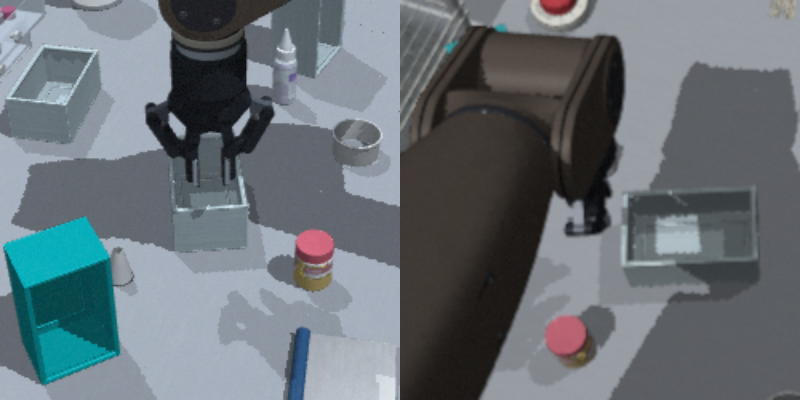

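The short tin sits on its base, mouth up, with its foot in place. The fingers are clear of it, so I'll go up and across to the long tin.

Request:
arm_command:
  steps:
    - {"translation":[0,0,-0.08],"twist":[0,0,0],"fingers":-0.4}
    - {"translation":[0,0,-0.16],"twist":[0,0,0],"fingers":-0.4}
    - {"translation":[-0.065,-0.042,-0.18],"twist":[0,0,-0.15],"fingers":-0.4}
    - {"translation":[-0.13,-0.085,-0.18],"twist":[0,0,-0.3],"fingers":-0.4}
    - {"translation":[-0.195,-0.127,-0.18],"twist":[0,0,-0.45],"fingers":-0.4}

```text
time: 6.4
eef_pos: [0.4609, 0.055, 0.25]
tcp_rot: [0.354, 0.935, 0.0, 0.001]
contact_force: [1.1, -0.4, -0.8]
opening: 0.301
finger_force: 0.0
```

```bash
python3 w.py 0.4056 -0.2106 0.25 166.5
```

```text
t 6.4 pos [0.4609 0.055  0.25  ] F [ 1.09 -0.36 -0.78] open 0.30139213108154955
trans [-0.1792 -0.3143 -0.    ] twist [ 0.     0.002 -0.466] q [-0.1  -0.21  2.06 -0.    1.3  -0.95]
```

Request:
arm_command:
  steps:
    - {"translation":[-0.036,-0.063,0],"twist":[0,0,-0.12],"fingers":-0.4}
    - {"translation":[-0.072,-0.126,0],"twist":[0,0,-0.24],"fingers":-0.4}
    - {"translation":[-0.108,-0.189,0],"twist":[0,0,-0.36],"fingers":-0.4}
    - {"translation":[-0.144,-0.252,0],"twist":[0,0,-0.466],"fingers":-0.4}
    - {"translation":[-0.179,-0.314,0],"twist":[0,0,-0.466],"fingers":-0.4}

```text
time: 7.02
eef_pos: [0.4038, -0.2103, 0.2496]
tcp_rot: [0.12, 0.993, -0.0, 0.0]
contact_force: [1.0, -0.3, 0.2]
opening: 0.298
finger_force: 0.0
```

```bash
python3 w.py 0.4056 -0.2106 0.145 166.5
```

```text
t 7.03 pos [ 0.4038 -0.2103  0.2496] F [ 1.01 -0.32  0.23] open 0.2983997203925247
trans [-0.0023  0.0002  0.1395] twist [-0.     0.001 -0.006] q [-0.7  -0.23  2.07  0.    1.3  -2.03]
```

Request:
arm_command:
  steps:
    - {"translation":[0,0,0.04],"twist":[0,0,-0.006],"fingers":-0.4}
    - {"translation":[0,0,0.08],"twist":[0,0,-0.006],"fingers":-0.4}
    - {"translation":[0,0,0.12],"twist":[0,0,-0.006],"fingers":-0.4}
    - {"translation":[0,0,0.14],"twist":[0,0,-0.006],"fingers":-0.4}
    - {"translation":[0,0,0.14],"twist":[0,0,-0.006],"fingers":-0.4}

```text
time: 7.65
eef_pos: [0.4039, -0.2082, 0.1435]
tcp_rot: [0.117, 0.993, 0.001, -0.001]
contact_force: [-0.4, -0.7, -0.4]
opening: 0.301
finger_force: 0.0
```

```bash
python3 w.py 0.4056 -0.2106 0.145 166.5
python3 - <<'E'
from h import *
p=read_camera("side");t=read_camera("top")
a=p["pixels"][90:290,300:500];b=t["pixels"][230:430,320:520]
o=np.hstack([cv2.resize(a,(400,400)),cv2.resize(b,(400,400))]);cv2.imwrite("pics/c5.png",o[:,:,::-1])
E
```

```text
t 7.65 pos [ 0.4039 -0.2082  0.1435] F [-0.41 -0.74 -0.44] open 0.30082902815325446
trans [-0.0029 -0.0026 -0.002 ] twist [ 0.001 -0.002  0.   ] q [-0.7  -0.12  2.18 -0.    1.08 -2.04]
```

View pics/c5.png

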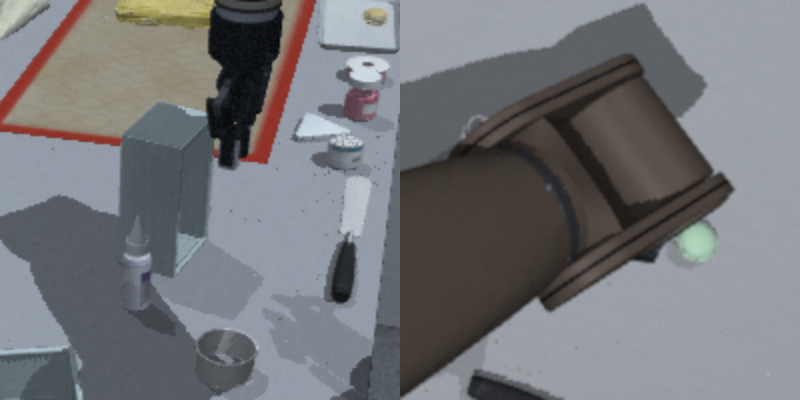

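The fingers stand in front of the long tin's mouth, near its top end. I'll push the same way.

Request:
arm_command:
  steps:
    - {"translation":[-0.01,-0.002,0],"twist":[0,0,0],"fingers":-0.4}
    - {"translation":[-0.02,-0.003,0],"twist":[0,0,0],"fingers":-0.4}
    - {"translation":[-0.028,-0.003,0],"twist":[0,0,0],"fingers":-0.4}
    - {"translation":[-0.035,-0.003,0],"twist":[0,0,0],"fingers":-0.4}
    - {"translation":[-0.041,-0.003,0],"twist":[0,0,0],"fingers":-0.4}

```text
time: 8.38
eef_pos: [0.4341, -0.2181, 0.1443]
tcp_rot: [0.117, 0.993, 0.0, -0.0]
contact_force: [0.8, -0.6, -0.1]
opening: 0.297
finger_force: 0.0
```

Request:
arm_command:
  steps:
    - {"translation":[-0.006,0,0],"twist":[0,0,0],"fingers":-0.4}
    - {"translation":[-0.012,0,0],"twist":[0,0,0],"fingers":-0.4}
    - {"translation":[-0.018,0,0],"twist":[0,0,0],"fingers":-0.4}
    - {"translation":[-0.024,0,0],"twist":[0,0,0],"fingers":-0.4}
    - {"translation":[-0.03,0,0],"twist":[0,0,0],"fingers":-0.4}

```text
time: 9.0
eef_pos: [0.456, -0.2234, 0.1444]
tcp_rot: [0.118, 0.993, -0.0, 0.0]
contact_force: [-0.3, 1.0, 0.7]
opening: 0.298
finger_force: 0.2
```

Request:
arm_command:
  steps:
    - {"translation":[-0.006,0,0],"twist":[0,0,0],"fingers":-0.4}
    - {"translation":[-0.012,0,0],"twist":[0,0,0],"fingers":-0.4}
    - {"translation":[-0.018,0,0],"twist":[0,0,0],"fingers":-0.4}
    - {"translation":[-0.024,0,0],"twist":[0,0,0],"fingers":-0.4}
    - {"translation":[-0.03,0,0],"twist":[0,0,0],"fingers":-0.4}

```text
time: 9.62
eef_pos: [0.4779, -0.2287, 0.1443]
tcp_rot: [0.118, 0.993, -0.0, 0.0]
contact_force: [-0.2, -0.2, -0.0]
opening: 0.303
finger_force: 0.0
```

```bash
python3 w.py 0.5 -0.2341 0.145 166.5
python3 - <<'E'
from h import *
p=read_camera("side");t=read_camera("top")
a=p["pixels"][90:290,300:500];b=t["pixels"][230:430,320:520]
o=np.hstack([cv2.resize(a,(400,400)),cv2.resize(b,(400,400))]);cv2.imwrite("pics/c6.png",o[:,:,::-1])
E
```

```text
t 9.62 pos [ 0.4779 -0.2287  0.1443] F [-0.25 -0.21 -0.02] open 0.3029534146997497
trans [-0.0304 -0.0002 -0.0009] twist [-0.  0. -0.] q [-0.64  0.06  2.01  0.    1.08 -1.97]
```

View pics/c6.png

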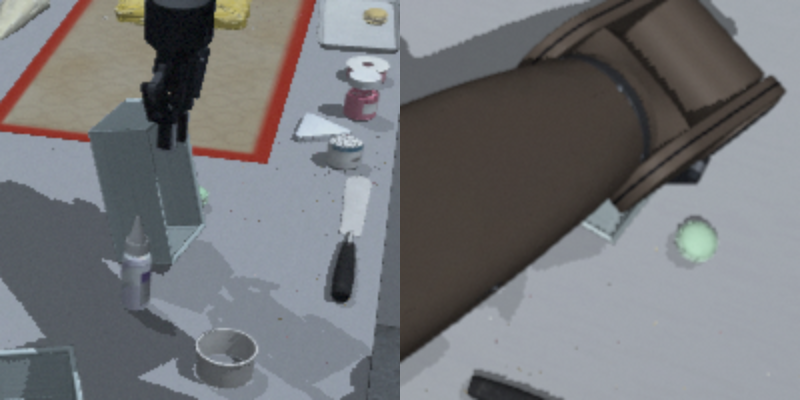

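The tin leans about 15° about its foot. I'll continue past the balance point, wait, then back off and up.

Request:
arm_command:
  steps:
    - {"translation":[-0.006,0,0],"twist":[0,0,0],"fingers":-0.4}
    - {"translation":[-0.012,0,0],"twist":[0,0,0],"fingers":-0.4}
    - {"translation":[-0.018,0,0],"twist":[0,0,0],"fingers":-0.4}
    - {"translation":[-0.024,0,0],"twist":[0,0,0],"fingers":-0.4}
    - {"translation":[-0.03,0,0],"twist":[0,0,0],"fingers":-0.4}

```text
time: 10.35
eef_pos: [0.5001, -0.2341, 0.1448]
tcp_rot: [0.117, 0.993, -0.0, 0.0]
contact_force: [0.0, -0.1, -0.6]
opening: 0.303
finger_force: 0.0
```

Request:
arm_command:
  steps:
    - {"translation":[-0.006,0,0],"twist":[0,0,0],"fingers":-0.4}
    - {"translation":[-0.012,0,0],"twist":[0,0,0],"fingers":-0.4}
    - {"translation":[-0.018,0,0],"twist":[0,0,0],"fingers":-0.4}
    - {"translation":[-0.024,0,0],"twist":[0,0,0],"fingers":-0.4}
    - {"translation":[-0.024,0,0],"twist":[0,0,0],"fingers":-0.4}

```text
time: 10.98
eef_pos: [0.5172, -0.2381, 0.1443]
tcp_rot: [0.117, 0.993, -0.0, -0.0]
contact_force: [-0.3, -0.2, 0.1]
opening: 0.303
finger_force: 0.0
```

Request:
arm_command:
  steps:
    - {"translation":[0,0,0],"twist":[0,0,0],"fingers":-0.4}
    - {"translation":[0,0,0],"twist":[0,0,0],"fingers":-0.4}
    - {"translation":[0,0,0],"twist":[0,0,0],"fingers":-0.4}
    - {"translation":[0,0,0],"twist":[0,0,0],"fingers":-0.4}
    - {"translation":[0,0,0],"twist":[0,0,0],"fingers":-0.4}

```text
time: 11.6
eef_pos: [0.5169, -0.238, 0.1443]
tcp_rot: [0.118, 0.993, 0.0, -0.0]
contact_force: [0.2, -1.1, -0.6]
opening: 0.299
finger_force: 0.0
```

```bash
python3 w.py 0.5 0.0 0.3 166.5
python3 - <<'E'
from h import *
p=read_camera("side");save(p,"s7")
for q in("long_tin","flat_tin"): print(q,[(np.round(r["point"]),round(r["conf"],2),onz(p,*r["point"],.04)) for r in recognise(p,q)])
E
```

```text
t 11.6 pos [ 0.5169 -0.238   0.1443] F [ 0.22 -1.1  -0.65] open 0.2987120529271393
trans [ 0.096   0.3033 -0.2076] twist [-0. -0. -0.] q [-0.61  0.14  1.91 -0.    1.09 -1.94]
long_tin [(array([188., 336.]), 0.77, array([ 0.60571885, -0.25707663,  0.04      ]))]
flat_tin [(array([235., 222.]), 0.69, array([0.79291978, 0.01061197, 0.04      ]))]
```

The long tin is detected at (0.606, −0.257), which is where it should lie once tipped. I'll lift straight up and do a final check.

Request:
arm_command:
  steps:
    - {"translation":[0,0,-0.06],"twist":[0,0,0],"fingers":-0.4}
    - {"translation":[0,0,-0.12],"twist":[0,0,0],"fingers":-0.4}
    - {"translation":[0,0,-0.18],"twist":[0,0,0],"fingers":-0.4}
    - {"translation":[0.05,0,-0.22],"twist":[0,0,0],"fingers":-0.4}
    - {"translation":[0.08,0,-0.22],"twist":[0,0,0],"fingers":-0.4}

```text
time: 12.38
eef_pos: [0.4588, -0.2245, 0.3133]
tcp_rot: [0.117, 0.993, -0.002, 0.003]
contact_force: [0.6, -0.1, -0.6]
opening: 0.301
finger_force: 0.0
```

Run:
```python
from h import *
p=read_camera("side");t=read_camera("top")
o=np.vstack([p["pixels"][100:400,100:550],t["pixels"][130:400,100:550]]);cv2.imwrite("pics/c8.png",o[:,:,::-1])
```

```text
(no output)
```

View pics/c8.png

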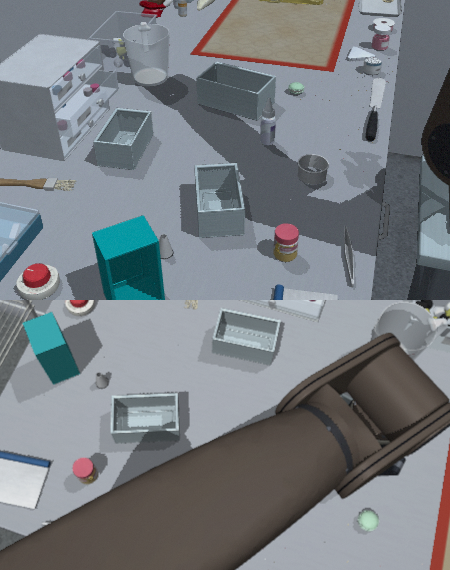

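Both tins sit on their bases with mouths up: the long tin at side-crop (235, 90), the short tin at (218, 198). The flat tin, turquoise tin and small things are undisturbed, and the arm is clear.

```bash
python3 -c "
from plant import sign_off; print(sign_off())"
```

```text
the job is handed in; nothing more can be done
None
```

I tipped both loaf tins over where they stood; they now rest on their bases with the mouths up. The final images show the third tin and the small things undisturbed, and the job was handed in at about 12 s.

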